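Set a board carrier out over the clippings tin for lead trimming

TASK

Get the circuit-board carrier ready for trimming leads from below: first stand the toppled square tin upright in the middle of the round cork mat, setting it down rather than dropping it, and let go of it. Then slide the carrier straight out along the top of the wooden riser, without lifting it off, over the tin until its leading edge lines up with the pointer of the gauge, where it would tip if left alone; finish while still holding it there level and still, squared up to the riser, and leave everything else on the bench where it is.

Things in the scene. Friction and masses are not known exactly. Their poses are not given: they have to be found in the camera images.
- riser_edge (a point): Fixed plywood bench riser, 150 mm wide (its x), 260 mm long (its y), top surface 90 mm above the table. This point is the middle of the top surface's front edge; its y axis points back along the riser, away from the edge, so outward is -y; z up. The riser's top reaches from here 260 mm along +y; open under the top.
- board_edge (a point): Middle of the leading edge of the loose carrier (aluminium frame with a green circuit board, 100 mm wide along x, 300 long along y, 8 thick) lying on the riser; half-way up its thickness, 94 mm above the table. The carrier extends along +y from here; -y is outward. It starts overhanging the riser by 5 to 25 mm. No guides.
- board_grip (a point): Centre of the upright black grip block fixed on top of the carrier near its rear end: 50 mm across (x), 24 mm along (y), 34 mm tall, standing on the carrier's top face; 255 mm behind the leading edge, on the centre line; 115 mm above the table as it lies. Axes as the carrier's.
- mark (a point): Tip of the flat steel pointer (3 mm thick along y) of the fixed gauge: 36 mm square foot, rod 118 mm high, on the far side of the carrier's path. Tip 94 mm above the table, 190 to 215 mm out from the riser's edge and 60 mm to the +x side of the riser's centre line, about 10 mm clear of the carrier. Axes parallel to the riser's. The leading edge must come to the same y as this point.
- mat_center (a point): Centre of the top of the fixed round cork mat, 120 mm across, 4 mm thick, on the table in front of the riser, under where the carrier will overhang.
- tin_center (a point): Centre of the loose open-topped square steel tin, 50 x 50 mm (x, y) and 64 mm tall (z), walls 3 mm, bottom 5 mm, 0.09 to 0.16 kg; the point is half-way up. z axis points from its bottom to its open mouth. It starts lying on a flat side on the table, mouth roughly away from the robot, z level. Let go with its lower bottom edge on the table and leaning less than about 30 degrees, it drops onto its bottom.
- board: The whole carrier, 0.35 to 0.57 kg; origin at the centre of its underside, axes as at its leading edge. It balances about 158 mm behind the leading edge, so at the mark it tips unless held at its rear.
- tin: The whole tin; origin at the centre of its bottom, z to the mouth.
- tape: Bystander, loose, to be left alone: roll of clear packing tape standing flat, 100 mm across, 48 mm high; origin at its underside.
- marker: Bystander, loose, to be left alone: slim marker pen, 135 x 12 x 12 mm; origin at its underside.
- header: Bystander, loose, to be left alone: black pin-header strip, 75 x 9 x 9 mm; origin at its underside.
- flux: Bystander, loose, to be left alone: small closed jar, 38 mm across and 38 mm high; origin at its underside.
- multitool: Bystander, loose, to be left alone: folded black multitool, 105 x 28 x 18 mm; origin at its underside.
- snips: Bystander, loose, to be left alone: wire snips with black grips, about 120 mm long; origin at its underside.
Things that resemble listed ones, but are neither listed nor needed, are in the scene too. What is shaped like the part that bears mat_center but green or pink is not meant. Leave any pink or turquoise look-alike of the tin alone.

How it is judged:
On the way:
1. the tin stands upright on the cork mat, let go (angle between tin_center's own z axis and vertical below 0.1 rad and horizontal distance between tin_center and mat_center below 0.025 m and height (world z) of tin_center below 0.042 m and contact force between the fingers and tin below 0.05 N and linear speed of tin below 0.03 m/s), for 0.2 s.
At the end, for the whole second after the job is handed in: Tin upright (6 deg), untouched, within 25 mm of the mat's centre. Carrier at rest and level (3.4 deg) on the riser, held by the robot (0.5 N or more), off the tin; leading edge within 6 mm of the pointer along the riser, within 25 mm of its centre line, square to it within 6 deg (angle between tin_center's own z axis and vertical below 0.1 rad and horizontal distance between tin_center and mat_center below 0.025 m and height (world z) of tin_center below 0.042 m and contact force between each of the fingers, board and tin below 0.05 N and y of board_edge in the frame of mark between -0.006 and 0.006 m and angle between board_edge's own z axis and vertical below 0.06 rad and height (world z) of board_edge between 0.082 and 0.106 m and height (world z) of board_grip below 0.123 m and x of board_edge in the frame of riser_edge between -0.025 and 0.025 m and angle between the y axis of board_edge and the y axis of riser_edge, either way round below 0.1 rad and linear speed of board below 0.02 m/s and contact force between any of the fingers, the arm and board above 0.5 N); the arm keeps its last pose, push and grip.
It fails at once if the carrier tips (angle between board_edge's own z axis and vertical above 0.2 rad).
It fails at once if the carrier is lifted off the riser (height (world z) of board above 0.11 m).
It fails at once if the tin is dropped from a height (height (world z) of tin_center above 0.1 m and contact force between anything else and tin below 0.01 N).
It fails at once if a bystander is displaced by more than 30 mm (distance of any of tape, marker, header, flux, multitool, snips from where it was at the start of the episode above 0.03 m).
It also fails if it takes over 58 s, if anything falls off the work surface, if the arm or the gripper's body presses on something with over 40 N, if the wrist force passes 120 N, or if a joint passes its speed limit or range.

ROBOT

A 6-joint arm with a two-finger parallel gripper is mounted at the origin on the work surface. World frame = base frame: x ahead of the robot, y to its left, z up, the work surface at z = 0. Lengths are in m, angles in rad, forces in N, time in s.
With the tool pointing down it reaches from about 0.3 to 0.875 m from the base axis. Payload 6.4 kg.
Tool frame: the origin (TCP) lies between the finger pads; the fingertips stand 8 mm ahead of it and the grasp point (between the pads) lies 11 mm behind it (ctrl.finger_overhang is the distance from the TCP to the fingertips, in m); z points along the fingers, y is the line along which they close (so a half turn about z gives the same grasp; the last joint's range is limited). The gripper opens to 85 mm and grips with 20 to 120 N. Pads are 22 mm wide; open, the fingers measure 114 mm over their backs; the gripper's body (76 mm by 85 mm) begins 54 mm behind the grasp point. The pads swing forward as they close: fully open they stand 13 mm farther back than shut.
Start: joints at [1.047, 0.181, 1.607, -0, 1.354, -0.206], TCP at [0.18, 0.546, 0.217] pointing down, gripper open.
Joint ranges: [-2.99, 2.99], [-0.89, 2.07], [0.3, 2.58], [-1.14, 4.28], [0, 2.63], [-3.12, 3.12]. Speed limits (rad/s): [2.57, 2.57, 3.01, 3.14, 3.14, 3.14].

INTERFACE

Orientations are given as a unit quaternion [w, x, y, z].
In Python, from bench import ctrl, camera gives the robot as it stands.
- The arm moves only by the shell command python3 -m pendant 'ROWS' [OPENING]. ROWS is JSON, a list of rows, each a list of 6 numbers: the shift along the world's x, y, z normalised to -1 to 1, where 1 is 200 mm, then the turn, a rotation vector about the world's x, y, z normalised to -1 to 1, where 1 is pi/2 rad. In form: [[dx, dy, dz, rx, ry, rz], ...]. A call has exactly 10 rows; each row shifts and turns the commanded pose from where the row before left it; what a row does not reach is not made up. A row lasts 1/8 s, in which the tool goes at most 62.5 mm and 10.7 degrees, less where a joint would pass 70% of its speed; a pose out of reach is approached as far as the arm can. A call with a number of a shift or a turn outside -1 to 1 is refused whole. A call with a gripper value outside its range is refused whole. OPENING is the opening, from -1 (shut) to 1 (fully open), set as the call begins (- or left out, the last holds). The fingers move at their own pace and stop on an object; the grip force is fixed at half the most. Time passes only in rows, so rows that do not move let the fingers close, or fill a call up. It gives the time, the measured TCP pose, the force, the opening and the grip force at its end, in the units of the state.
- ctrl.get_obs(): the state, without advancing time (a new reading comes with each control period).
- camera(name): name is "scene" or "top"; returns a dict with "color" (420x560x3 uint8, blue, green, red), "fx", "fy", "cx", "cy" (pixels), "distortion" ([k1, k2, p1, p2, k3] as OpenCV has them; the pictures are not rectified), "xyz" and "rotation" of the camera in the world. Camera axes: x right, y down, z forward; pixel columns grow to the right and rows downward; lengths in m; the calibration is good to about 2 mm. A picture is of the moment at which its call begins. There is no depth.
- ctrl.hand_in(): hands the job in; it is judged then, once.
The state is a dict: "time_s": time; "q": joint angles; "dq": joint speeds; "joint_efforts": joint torques, N m; "eef_pos": TCP position; "eef_rot": TCP orientation; "wrist_force": force on the tool from outside, world axes, zero at the start; "torque": the same for the moment, N m; "opening": opening from 0.0 (shut) to 1.0 (fully open); "grasp_force": force on a finger pad.
Only numpy, scipy, OpenCV 4.12 (cv2) and the standard library are available. Lean on these libraries where they do the work, as an engineer would, in place of code of your own. Each camera call takes 0.05 s, during which the arm holds its last target. There are 200 camera calls.

## Working session

There is one attempt and no reset: what is moved stays moved. The work goes in short steps, Python scripts to look and compute and a shell command to move; the robot and the scene stay as the last step left them, time stands still between calls to the robot, and variables do not carry over. Pictures are saved under pics/ and viewed, at most 13 in all, crops included, and the job is handed in when it is done.

```bash
ls; mkdir -p pics
python3 - <<'E'
from bench import ctrl,camera
import cv2,pickle
for n in("scene","top"):
    c=camera(n); cv2.imwrite(f"pics/{n}0.png",c["color"]); pickle.dump(c,open(f"{n}.pkl","wb"))
    print(n,c["fx"],c["fy"],c["cx"],c["cy"],c["distortion"],c["xyz"],c["rotation"])
print(ctrl.get_obs())
E
```

```text
pics
scene 446.26991732698656 446.26991732698656 280.5036359393533 212.28740348533478 [-0.04321566  0.          0.          0.          0.        ] [1.25324348 0.25441178 0.71869536] [-0.24180216  0.49505529  0.75208865 -0.36168306]
top 443.1341808060604 443.1341808060604 278.5367562668904 206.1850813713882 [0.03266743 0.         0.         0.         0.        ] [ 0.34011783 -0.03474308  1.26177487] [-0.05475656  0.70835179 -0.7001181   0.0712328 ]
{'time_s': 0.1, 'q': array([ 1.04668990e+00,  1.81483426e-01,  1.60794382e+00, -8.87370239e-06,
        1.35382780e+00, -2.06282182e-01]), 'dq': array([-2.35469181e-04, -1.61298206e-03, -3.51416396e-03, -9.58181084e-05,
       -1.66928453e-03, -1.95123511e-04]), 'joint_efforts': array([ 1.18178832e-03, -4.45882058e+01, -3.52237272e+01, -3.58094712e-04,
        4.29606327e-03,  6.69225827e-06]), 'eef_pos': array([0.17938406, 0.54572564, 0.2162476 ]), 'eef_rot': array([-2.92799968e-04,  1.58243131e-01,  9.87399828e-01, -7.77931027e-04]), 'wrist_force': array([ 0.03000177, -0.81344062, -0.12911998]), 'torque': array([-0.03231998,  0.0051483 ,  0.03707647]), 'grasp_force': 0.0, 'opening': 0.9950766495055511}
```

View pics/scene0.png

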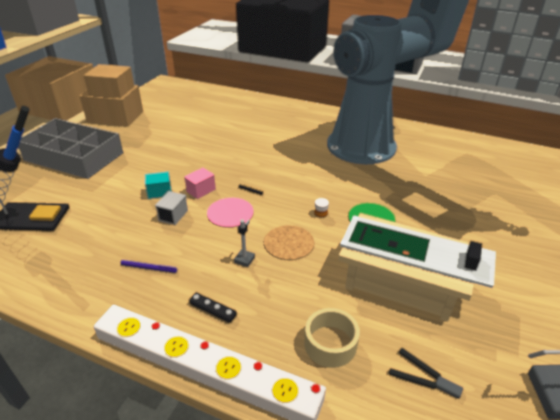

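View pics/top0.png

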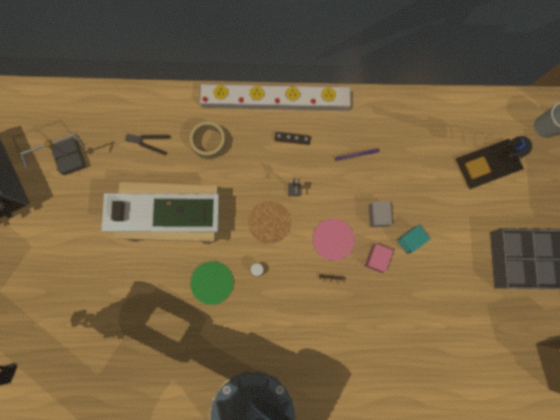

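Top view: cork mat at (270,222), carrier at (160,212) with its grip at (118,211), and gauge at (295,187). Candidates for the tin are grey (381,213) top / (172,207) scene, pink (380,257) / (200,183) and turquoise (414,239) / (158,185). By the description it is the grey steel one. I'll check that in one crop.

```bash
cat > h.py <<'E'
import numpy as np,cv2,pickle
from scipy.spatial.transform import Rotation as R
def load(n): return pickle.load(open(n+".pkl","rb"))
def ray(c,uv):
    K=np.array([[c["fx"],0,c["cx"]],[0,c["fy"],c["cy"]],[0,0,1]])
    p=cv2.undistortPoints(np.array(uv,float).reshape(-1,1,2),K,np.array(c["distortion"]))[:,0]
    M=R.from_quat(np.roll(c["rotation"],-1)).as_matrix()
    return np.c_[p,np.ones(len(p))]@M.T
def plane(c,uv,z):
    d=ray(c,uv); return np.array(c["xyz"])+d*((z-c["xyz"][2])/d[:,2])[:,None]
def two(c1,u1,c2,u2):
    a,b=ray(c1,u1)[0],ray(c2,u2)[0]; A,B=np.array(c1["xyz"]),np.array(c2["xyz"])
    s=np.linalg.lstsq(np.c_[a,-b],B-A,rcond=None)[0]; P,Q=A+s[0]*a,B+s[1]*b
    return (P+Q)/2,np.linalg.norm(P-Q)
def proj(c,P):
    K=np.array([[c["fx"],0,c["cx"]],[0,c["fy"],c["cy"]],[0,0,1]])
    M=R.from_quat(np.roll(c["rotation"],-1)).as_matrix().T
    return cv2.projectPoints(np.array(P,float).reshape(-1,1,3),cv2.Rodrigues(M)[0],-M@np.array(c["xyz"]),K,np.array(c["distortion"]))[0][:,0]
E
python3 - <<'E'
from h import *
t,s=load("top"),load("scene")
a=cv2.resize(t["color"][165:265,255:425],None,fx=4.7,fy=4.7,interpolation=cv2.INTER_CUBIC)[:, :799]
cv2.imwrite("pics/c1.png",a)
b=cv2.resize(s["color"][160:290,110:300],None,fx=4.2,fy=4.2,interpolation=cv2.INTER_CUBIC)
cv2.imwrite("pics/c2.png",b)
print(plane(t,[(270,222),(381,213),(118,211)],.0)[:,:2])
E
```

```text
[[ 0.52134581 -0.03907354]
 [ 0.55193306 -0.36031672]
 [ 0.54756271  0.39446964]]
```

View pics/c1.png

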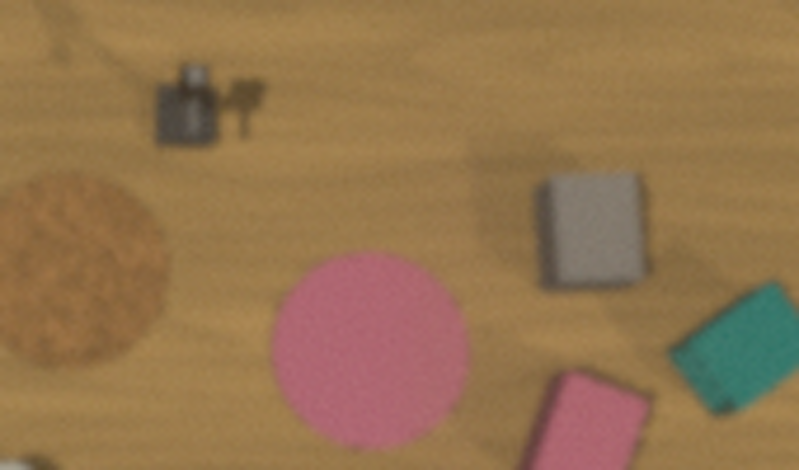

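View pics/c2.png

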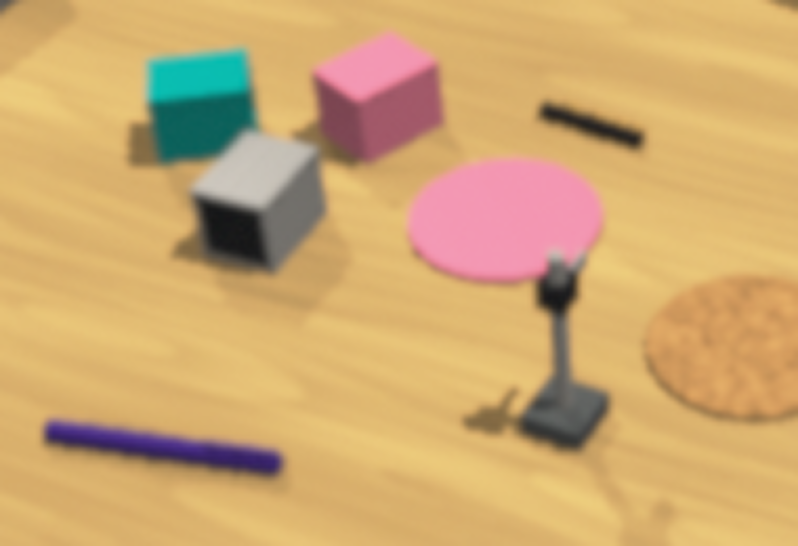

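Confirmed: the grey tin's dark open mouth faces +x, away from the robot, at (381,213) top. The gauge rod is at (295,187) with its pointer tip near (296,193) top / (249,220) scene. Next I'll measure.

Run:
```python
from h import *
t,s=load("top"),load("scene")
def big(m,roi):
    x0,y0,x1,y1=roi; k=np.zeros_like(m); k[y0:y1,x0:x1]=m[y0:y1,x0:x1]
    cs,_=cv2.findContours(k,cv2.RETR_EXTERNAL,cv2.CHAIN_APPROX_NONE); return max(cs,key=cv2.contourArea)
H=cv2.cvtColor(t["color"],cv2.COLOR_BGR2HSV); g=H[...,2]; S=H[...,1]
print("tin HSV",H[213,382],H[213,372],"carrier",H[200,140],"riser",H[188,150],"wood",H[160,350],"cork",H[222,270])
def rect(m,roi,z,nm):
    c=big(m.astype(np.uint8),roi).reshape(-1,2); W=plane(t,c,z)[:,:2]
    r=cv2.minAreaRect((W*1000).astype(np.float32)); print(nm,np.round(r[0],1),np.round(r[1],1),round(r[2],1), c.min(0),c.max(0))
rect((S<60)&(g>90),(360,195,400,235),.05,"tin")
rect((S<50)&(g>140),(95,180,225,245),.098,"carrier")
rect((g<60),(105,195,130,228),.132,"grip")
rect((S>60)&(g>150)|((S<50)&(g>140)),(95,175,225,245),.09,"riser")
cork=(H[...,0]<15)&(S>100); rect(cork,(240,195,300,250),.004,"cork")
print(two(t,(296.1,193.3),s,(248.8,220)))
A=cv2.resize(t["color"][170:205,275:315],None,fx=10,fy=10,interpolation=cv2.INTER_CUBIC)
B=cv2.resize(s["color"][212:271,225:265],None,fx=10,fy=10,interpolation=cv2.INTER_CUBIC)[:580]
C=np.zeros((580,800,3),np.uint8);C[:350,:400]=A;C[:,400:]=B;
D=cv2.resize(t["color"][178:248,95:230],(400,207),interpolation=cv2.INTER_CUBIC);C[360:567,:400]=D
cv2.imwrite("pics/c3.png",C)
```

```text
tin HSV [ 18  43 129] [15 52 98] carrier [ 21  21 169] riser [ 19 115 171] wood [ 18 127 141] cork [ 16 143 144]
tin [ 540.8 -346.4] [62.  52.9] 0.8 [371 203] [390 225]
carrier [529.1 251.3] [ 99.4 299.7] 0.9 [102 194] [217 231]
grip [526.1 342. ] [41.4 10. ] 4.2 [119 203] [123 219]
riser [540.1 253.6] [187.3 335.1] 0.6 [ 95 175] [224 244]
cork [483.4 -39.5] [0. 0.] 0.0 [270 235] [270 235]
(array([ 0.58510507, -0.10553056,  0.0975913 ]), np.float64(0.004968031105868279))
```

View pics/c3.png

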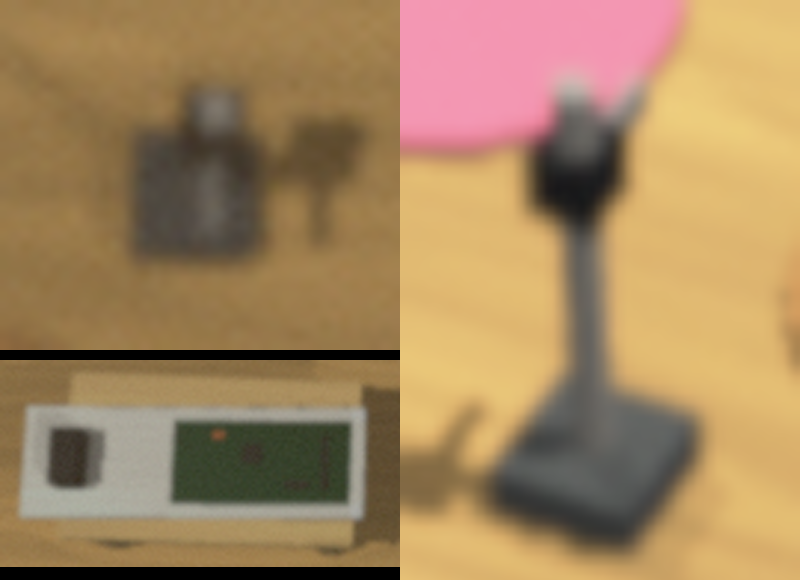

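The pointer shows as a light streak ending at top pixel (295.6,193.3) and scene pixel (248.5,220). The riser's top edge looks slightly rotated against the carrier, so I'll measure it by line fits.

Run:
```python
from h import *
t,s=load("top"),load("scene")
im=cv2.GaussianBlur(t["color"],(3,3),0); V=im.max(2).astype(float); H=cv2.cvtColor(im,cv2.COLOR_BGR2HSV)
def prof(cols,r0,r1,kind,z,nm,ax=0):
    P=[]
    for k in cols:
        p=V[r0:r1,k] if ax==0 else V[k,r0:r1]
        d=np.gradient(p)*kind; i=int(np.argmax(d[1:-1]))+1
        den=d[i-1]-2*d[i]+d[i+1]; o=.5*(d[i-1]-d[i+1])/den if den else 0
        q=r0+i+np.clip(o,-1,1); P.append((k,q) if ax==0 else (q,k))
    W=plane(t,P,z)[:,:2]*1000
    vx,vy,x,y=cv2.fitLine(W.astype(np.float32),cv2.DIST_HUBER,0,1,.01).ravel()
    if (vy if ax==0 else vx)<0: vx,vy=-vx,-vy
    res=np.abs((W-[x,y])@[-vy,vx]); 
    print(nm,"pt",x.round(1),y.round(1),"dir",vx.round(4),vy.round(4),"deg from axis",np.degrees(-np.arctan2(vx,vy) if ax==0 else np.arctan2(vy,vx)).round(2),"res",np.median(res).round(2)); return P
a=prof(range(128,212,2),179,190,1,.09,"riser far side")
b=prof(range(122,208,2),233,246,-1,.09,"riser near side")
c=prof([184,186,188,190],208,226,-1,.09,"riser front",1); print(np.round(c,1).tolist())
c=prof([234,235,236,237,238,239],208,226,-1,.09,"riser front lo",1); print(np.round(c,1).tolist())
c=prof(range(198,230,2),212,224,-1,.098,"carrier front",1)
prof(range(200,230,2),97,108,1,.098,"carrier rear",1)
prof(range(110,212,2),189,198,1,.098,"carrier far"); prof(range(110,212,2),226,235,-1,.098,"carrier near")
print("pointer",plane(t,[(295.6,193.3),(295.6,189),(295.6,186)],.094)[:,:2]*1000, "scene",plane(s,[(248.5,220)],.094)[:,:2]*1000)
# cork
d=H[...,0].astype(int); m=((H[...,0]<=17)&(H[...,1]>125)&(np.abs(V-144)<25)).astype(np.uint8)
R_,G_,B_=im[...,2].astype(int),im[...,1].astype(int),im[...,0].astype(int)
print("cork bgr",im[222,270],"wood",im[222,310])
ratio=R_/np.maximum(G_,1); roi=np.zeros(m.shape,np.uint8); roi[195:250,240:300]=1
m=((ratio>(ratio[222,270]+ratio[245,310])/2)&(roi>0)).astype(np.uint8); m=cv2.morphologyEx(m,cv2.MORPH_OPEN,np.ones((3,3)))
c=max(cv2.findContours(m,0,1)[0],key=cv2.contourArea)
W=(plane(t,c.reshape(-1,2),.004)[:,:2]*1000).astype(np.float32); print("cork",cv2.fitEllipse(W))
# grip top
m=((V<75)).astype(np.uint8); k=np.zeros_like(m);k[195:228,105:130]=m[195:228,105:130]; c=max(cv2.findContours(k,0,1)[0],key=cv2.contourArea).reshape(-1,2);print("grip px",c.min(0),c.max(0),np.round(plane(t,[c.min(0),c.max(0)],.132)[:,:2]*1000))
```

```text
riser far side pt 609.7 237.2 dir 0.0246 0.9997 deg from axis -1.41 res 0.22
riser near side pt 461.6 255.4 dir 0.0134 0.9999 deg from axis -0.77 res 0.48
riser front pt 601.9 106.9 dir 0.9951 0.0989 deg from axis 5.67 res 0.2
[[216.2, 184.0], [216.4, 186.0], [216.6, 188.0], [216.6, 190.0]]
riser front lo pt 467.8 109.5 dir 1.0 -0.0046 deg from axis -0.26 res 0.05
[[213.8, 234.0], [213.7, 235.0], [213.7, 236.0], [213.7, 237.0], [213.7, 238.0], [213.6, 239.0]]
carrier front pt 525.9 100.6 dir 1.0 0.0028 deg from axis 0.16 res 0.1
carrier rear pt 528.3 401.5 dir 0.9998 0.0196 deg from axis 1.13 res 0.11
carrier far pt 578.0 240.5 dir -0.0111 0.9999 deg from axis 0.64 res 1.03
carrier near pt 482.8 277.8 dir -0.0005 1.0 deg from axis 0.03 res 0.41
pointer [[ 586.8255506  -106.71482747]
 [ 598.68317707 -106.68197867]
 [ 606.98021475 -106.65882555]] scene [[ 580.95386326 -105.72348154]]
cork bgr [ 63 105 142] wood [ 75 123 154]
cork ((520.579345703125, -37.399803161621094), (115.04776763916016, 116.84844207763672), 8.825260162353516)
grip px [113 202] [124 219] [[549. 364.]
 [505. 333.]]
```

```bash
python3 -m pendant '[[0.18,-0.25,0,0,0,0.02],[0.18,-0.25,0,0,0,0.02],[0.18,-0.25,0,0,0,0.02],[0.18,-0.25,0,0,0,0.02],[0.18,-0.25,0,0,0,0.02],[0.18,-0.25,0,0,0,0.02],[0.18,-0.25,0,0,0,0.02],[0.18,-0.25,0,0,0,0.02],[0.18,-0.25,0,0,0,0.02],[0.18,-0.25,0,0,0,0.022]]' 1
python3 -m pendant '[[0.1,-0.25,0,0,0.05,0],[0.1,-0.25,0,0,0.05,0],[0.1,-0.25,0,0,0.05,0],[0.1,-0.25,0,0,0.05,0],[0,-0.25,0,0,0.05,0],[0,-0.25,0,0,0.05,0],[0,-0.25,0,0,0.05,0],[0,-0.2,0,0,0.05,0],[0,0,0,0,0.05,0],[0,0,0,0,0.05,0]]'
python3 -c "
from bench import ctrl;o=ctrl.get_obs();print(o['time_s'],o['q'],o['eef_pos'],o['eef_rot'],o['opening'])"
```

```text
time_s: 1.35
eef_pos: [0.5404, 0.0444, 0.2169]
eef_rot: [-0.0, -0.0, 1.0, 0.0]
wrist_force: [0.3, -0.0, 0.6]
opening: 1.002
grasp_force: 0.0
time_s: 2.6
eef_pos: [0.6191, -0.3446, 0.216]
eef_rot: [-0.384, 0.001, 0.923, 0.001]
wrist_force: [0.8, 0.3, 0.0]
opening: 1.002
grasp_force: 0.0
2.6 [-0.51155265  1.12725372  0.37631673 -0.48177489  2.298951   -2.2810557 ] [ 0.61907802 -0.34457039  0.21598451] [-3.84281919e-01  8.23996901e-04  9.23215242e-01  5.87701886e-04] 1.0024819499708502
```

```bash
python3 -m pendant '[[0,-0.017,-0.2,0,0,0],[0,0,-0.2,0,0,0],[-0.035,0,-0.205,0,0,0],[-0.05,0,-0.05,0,0,0],[-0.05,0,-0.05,0,0,0],[-0.05,0,-0.05,0,0,0],[-0.05,0,-0.05,0,0,0],[-0.05,0,-0.05,0,0,0],[-0.05,0,-0.05,0,0,0],[-0.05,0,-0.05,0,0,0]]'
python3 - <<'E'
from bench import ctrl,camera
from h import *
o=ctrl.get_obs();print(o['q'],o['eef_pos'],o['eef_rot'])
a,b=camera("top"),camera("scene")
A=cv2.resize(a["color"][175:255,335:435],(400,320));B=cv2.resize(b["color"][150:250,110:210],(400,400))
C=np.zeros((400,800,3),np.uint8);C[:320,:400]=A;C[:,400:]=B;cv2.imwrite("pics/c4.png",C)
E
```

```text
time_s: 3.85
eef_pos: [0.542, -0.3469, 0.025]
eef_rot: [-0.383, 0.0, 0.924, 0.0]
wrist_force: [-0.2, -0.5, -0.2]
opening: 1.003
grasp_force: 0.0
[-0.55851364  1.09093672  0.82694022 -0.40720676  1.90112298 -2.12550361] [ 0.54195386 -0.34689993  0.02496304] [-3.83102972e-01  6.41742967e-05  9.23705608e-01  2.41629508e-04]
```

View pics/c4.png

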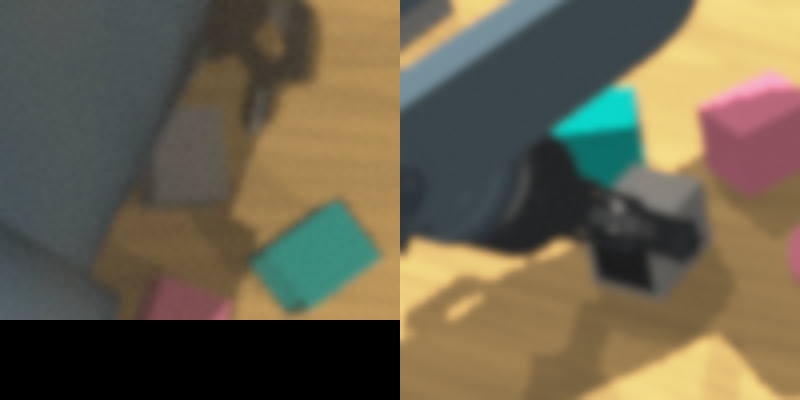

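The top crop shows the left finger at about (260,110), beside the tin at (187,155). The scene crop shows the gripper reaching over the mouth with a finger on the +y side at (690,240). The fingers straddle the tin, so I'll close.

```bash
python3 -m pendant '[[0,0,0,0,0,0],[0,0,0,0,0,0],[0,0,0,0,0,0],[0,0,0,0,0,0],[0,0,0,0,0,0],[0,0,0,0,0,0],[0,0,0,0,0,0],[0,0,0,0,0,0],[0,0,0,0,0,0],[0,0,0,0,0,0]]' -1
python3 - <<'E'
from h import *
import itertools
from scipy.optimize import least_squares
Q=np.array([[1.0467,.18148,1.60794,0,1.35383,-.20628],[-.51155,1.12725,.37632,-.48177,2.29895,-2.28106],[-.55851,1.09094,.82694,-.40721,1.90112,-2.1255]])
P=np.array([[.17938,.54573,.21625],[.61908,-.34457,.21598],[.54195,-.3469,.02496]])
W=np.array([[-2.9e-4,.15824,.9874,-7.8e-4],[-.38428,.0008,.92322,.0006],[-.3831,0,.92371,.0002]])
M=[R.from_quat(np.roll(w,-1)) for w in W]
e=lambda a,x:R.from_euler(a,x)
for s4,s6 in itertools.product([1,-1],[1,-1]):
    C=[(e('z',q[0])*e('y',q[1]+q[2])*e('z',s4*q[3])*e('y',q[4])*e('z',s6*q[5])).inv()*m for q,m in zip(Q,M)]
    print(s4,s6,[np.round((C[0].inv()*c).magnitude(),3) for c in C],C[0].as_rotvec().round(3))
def fk(p,q,m):
    d1,a1,a2,a3,d4,d6=p
    t=q[1];u=q[1]+q[2]
    r=a1+a2*np.sin(t)+d4*np.sin(u)-a3*np.cos(u);z=d1+a2*np.cos(t)+d4*np.cos(u)+a3*np.sin(u)
    return np.array([r*np.cos(q[0]),r*np.sin(q[0]),z])+d6*m.apply([0,0,1])
f=lambda p:np.concatenate([fk(p,q,m)-x for q,m,x in zip(Q,M,P)])
s=least_squares(f,[.4,0,.4,0,.4,.2]);print(s.x.round(4),np.abs(s.fun).max())
E
```

```text
time_s: 5.2
eef_pos: [0.5433, -0.3474, 0.0269]
eef_rot: [-0.382, 0.0, 0.924, -0.001]
wrist_force: [4.9, -0.2, 5.1]
opening: 0.569
grasp_force: 62.3
1 1 [np.float64(0.0), np.float64(0.0), np.float64(0.0)] [ 0.    -0.     1.571]
1 -1 [np.float64(0.0), np.float64(2.134), np.float64(2.445)] [ 0.    -0.     1.158]
-1 1 [np.float64(0.0), np.float64(0.964), np.float64(0.814)] [ 0.    -0.     1.571]
-1 -1 [np.float64(0.0), np.float64(2.824), np.float64(2.754)] [ 0.    -0.     1.158]
[ 0.1827  0.0572  0.2044 -0.0664  0.4789  0.0189] 0.09439591345592305
```

```bash
cat > kin.py <<'E'
from h import *
from scipy.optimize import least_squares,minimize
Q=np.array([[1.0467,.18148,1.60794,0,1.35383,-.20628],[-.51155,1.12725,.37632,-.48177,2.29895,-2.28106],[-.55851,1.09094,.82694,-.40721,1.90112,-2.1255]])
P=np.array([[.17938,.54573,.21625],[.61908,-.34457,.21598],[.54195,-.3469,.02496]])
e=lambda a,x:R.from_euler(a,x)
def rot(q): return e('z',q[0])*e('y',q[1]+q[2])*e('z',q[3])*e('y',q[4])*e('z',q[5]+np.pi/2)
def fk(p,q):
    d1,a1,a2,a3,d4,d6,b=p; t=q[1];u=q[1]+q[2]
    v=np.array([a1+a2*np.sin(t)+d4*np.sin(u)-a3*np.cos(u),b,d1+a2*np.cos(t)+d4*np.cos(u)+a3*np.sin(u)])
    return e('z',q[0]).apply(v)+d6*rot(q).apply([0,0,1])
f=lambda p:np.concatenate([fk(p,q)-x for q,x in zip(Q,P)])
s=least_squares(f,[.4,0,.4,0,.4,.2,.1]);p=s.x
LO=np.array([-2.99,-.89,.3,-1.14,0,-3.12]);HI=np.array([2.99,2.07,2.58,4.28,2.63,3.12])
def ik(x,M,q0):
    g=lambda q:np.r_[(fk(p,q)-x)*5,(M.inv()*rot(q)).as_rotvec()]
    r=least_squares(g,np.clip(q0,LO+.01,HI-.01),bounds=(LO,HI));return r.x,np.abs(r.fun).max()
E
python3 - <<'E'
from kin import *
print(p.round(4),np.abs(s.fun).max())
M0=rot(Q[2])
# tin upright orientation: R_y(-90+lean) then yaw w ; along path
for yaw in (-90,-60,-30,0,30,60,90):
    q=Q[2];out=[];bad=0;J=[]
    for k in np.linspace(0,1,25)[1:]:
        M=e('z',np.radians(yaw*k))*e('y',np.radians(-90*k))*M0
        x=(1-k)*np.array([.542,-.347,.14])+k*np.array([.52,-.04,.1])
        q1,er=ik(x,M,q);bad=max(bad,er);J.append(np.abs(q1-q).max());q=q1
    print(yaw,q.round(2),"err",round(bad,3),"maxstep",np.round(max(J),2))
E
```

```text
[ 0.3134  0.      0.4382 -0.0855  0.5145  0.3331  0.1178] 1.323874241954126e-06
-90 [ 0.15  0.43  1.78 -0.84  1.22  0.57] err 0.0 maxstep 0.21
-60 [ 0.11  0.21  2.09 -1.09  0.82  0.36] err 0.0 maxstep 0.25
-30 [-0.14 -0.04  2.34 -1.14  0.28 -0.16] err 0.028 maxstep 0.48
0 [-0.55 -0.14  2.43  1.17  0.4  -3.12] err 0.022 maxstep 0.21
30 [-0.64 -0.03  2.22  0.76  0.82 -3.12] err 0.184 maxstep 0.2
60 [-0.55  0.16  1.93  0.49  1.12 -3.12] err 0.341 maxstep 0.21
90 [-0.42  0.35  1.67  0.3   1.38 -3.12] err 0.575 maxstep 0.21
```

Run:
```python
from kin import *
q0=Q[2].copy();q0[5]+=np.pi
M0=rot(q0)
for yaw in (0,30,60,75,90):
    q=q0;bad=0;J=[];m=9
    for k in np.linspace(0,1,33)[1:]:
        M=e('z',np.radians(yaw*k))*e('y',np.radians(-90*k))*M0
        kk=k
        x=(1-kk)*np.array([.542,-.347,.14])+kk*np.array([.52,-.04,.1])
        q1,er=ik(x,M,q);bad=max(bad,er);J.append(np.abs(q1-q).max());q=q1;m=min(m,q[4])
    el=fk(p*[1,1,1,1,1,0,1],q)
    print(yaw,q.round(2),"err",round(bad,3),"maxstep",np.round(max(J),2),"min j5",m.round(2),"wrist",el.round(3))
```

```text
0 [-0.56 -0.13  2.45  1.28  0.4  -0.1 ] err 0.0 maxstep 0.2 min j5 0.4 wrist [ 0.285 -0.04   0.336]
30 [-0.8   0.04  2.29  1.05  0.91 -0.47] err 0.0 maxstep 0.19 min j5 0.86 wrist [ 0.316 -0.158  0.336]
60 [-0.8   0.28  2.    0.8   1.25 -0.69] err 0.0 maxstep 0.19 min j5 1.05 wrist [ 0.402 -0.244  0.336]
75 [-0.75  0.39  1.85  0.69  1.4  -0.79] err 0.0 maxstep 0.19 min j5 1.1 wrist [ 0.459 -0.267  0.336]
90 [-0.69  0.49  1.7   0.58  1.53 -0.89] err 0.0 maxstep 0.19 min j5 1.14 wrist [ 0.52  -0.275  0.336]
```

Grip is confirmed, but the wrist limits rule out turning the tin upright from this side. I'll regrasp with the tool turned half way round.

```bash
python3 -m pendant '[[0,0,0,0,0,0],[0,0,0,0,0,0],[0,0,0,0,0,0],[0,0,0,0,0,0],[0.05,0,0.05,0,0,0],[0.05,0,0.05,0,0,0],[0.05,0,0.05,0,0,0],[0.05,0,0.05,0,0,0],[0.05,0,0.05,0,0,0],[0.05,0,0.05,0,0,0]]' 1
python3 -m pendant '[[0,0,0,-0.0786,0,-0.0786],[0,0,0,-0.0786,0,-0.0786],[0,0,0,-0.0786,0,-0.0786],[0,0,0,-0.0786,0,-0.0786],[0,0,0,-0.0786,0,-0.0786],[0,0,0,-0.0786,0,-0.0786],[0,0,0,-0.0786,0,-0.0786],[0,0,0,-0.0786,0,-0.0786],[0,0,0,-0.0786,0,-0.0786],[0,0,0,-0.0786,0,-0.0786]]'
python3 -m pendant '[[0,0,0,-0.0786,0,-0.0786],[0,0,0,-0.0786,0,-0.0786],[0,0,0,-0.0786,0,-0.0786],[0,0,0,-0.0786,0,-0.0786],[0,0,0,-0.0786,0,-0.0786],[0,0,0,-0.0786,0,-0.0786],[0,0,0,-0.0786,0,-0.0786],[0,0,0,-0.0786,0,-0.0786],[0,0,0,0,0,0],[0,0,0,0,0,0]]'
python3 -c "
from bench import ctrl;o=ctrl.get_obs();print(o['q'],o['eef_pos'],o['eef_rot'])"
```

```text
time_s: 6.45
eef_pos: [0.6029, -0.3471, 0.0863]
eef_rot: [-0.383, 0.0, 0.924, -0.0]
wrist_force: [0.1, 0.4, -0.0]
opening: 1.0
grasp_force: 0.0
time_s: 7.7
eef_pos: [0.6026, -0.3471, 0.0859]
eef_rot: [-0.245, 0.71, 0.591, -0.294]
wrist_force: [-0.2, -0.5, -0.1]
opening: 0.994
grasp_force: 0.0
time_s: 8.95
eef_pos: [0.6026, -0.3472, 0.086]
eef_rot: [-0.0, 0.924, 0.001, -0.383]
wrist_force: [0.3, -0.0, -0.2]
opening: 1.0
grasp_force: 0.0
[-0.52290653  1.1720106   0.55002899 -0.41976596  2.09353368  0.96300215] [ 0.60260341 -0.34715491  0.08601544] [-3.44089571e-04  9.23845029e-01  7.22995247e-04 -3.82765882e-01]
```

```bash
python3 -m pendant '[[-0.05,0,-0.05,0,0,0],[-0.05,0,-0.05,0,0,0],[-0.05,0,-0.05,0,0,0],[-0.05,0,-0.05,0,0,0],[-0.05,0,-0.05,0,0,0],[-0.037,0,-0.037,0,0,0],[0,0,0,0,0,0],[0,0,0,0,0,0],[0,0,0,0,0,0],[0,0,0,0,0,0]]'
python3 -m pendant '[[0,0,0,0,0,0],[0,0,0,0,0,0],[0,0,0,0,0,0],[0,0,0,0,0,0],[0,0,0,0,0,0],[0,0,0,0,0,0],[0,0,0,0,0,0],[0,0,0,0,0,0],[0,0,0,0,0,0],[0,0,0,0,0,0]]' -1
```

```text
time_s: 10.2
eef_pos: [0.5457, -0.3472, 0.029]
eef_rot: [0.001, 0.924, -0.001, -0.382]
wrist_force: [0.2, -0.2, 0.5]
opening: 1.0
grasp_force: 0.0
time_s: 11.45
eef_pos: [0.5456, -0.3473, 0.0291]
eef_rot: [0.001, 0.924, -0.001, -0.382]
wrist_force: [3.8, -0.8, 6.2]
opening: 0.566
grasp_force: 62.3
```

```bash
python3 -m pendant '[[0,0,0.27,0,0,0],[0,0,0.27,0,0,0],[0,0,0.27,0,0,0],[-0.01,0.118,0,0.0592,-0.0592,0.0592],[-0.01,0.118,0,0.0592,-0.0592,0.0592],[-0.01,0.118,0,0.0592,-0.0592,0.0592],[-0.01,0.118,0,0.0592,-0.0592,0.0592],[-0.01,0.118,0,0.0592,-0.0592,0.0592],[-0.01,0.118,0,0.0592,-0.0592,0.0592],[-0.01,0.118,0,0.0592,-0.0592,0.0592]]'
python3 -m pendant '[[-0.01,0.118,0,0.0592,-0.0592,0.0592],[-0.01,0.118,0,0.0592,-0.0592,0.0592],[-0.01,0.118,0,0.0592,-0.0592,0.0592],[-0.01,0.118,0,0.0592,-0.0592,0.0592],[-0.01,0.118,0,0.0592,-0.0592,0.0592],[-0.01,0.118,0,0.0592,-0.0592,0.0592],[0,0,-0.11,0,0,0],[0,0,-0.11,0,0,0],[0,0,-0.11,0,0,0],[0,0,-0.11,0,0,0]]'
python3 - <<'E'
from bench import ctrl,camera
from h import *
o=ctrl.get_obs();print(o['q'],o['eef_pos'],o['eef_rot'],o['grasp_force'])
a,b=camera("top"),camera("scene")
pickle.dump(b,open("s1.pkl","wb"));pickle.dump(a,open("t1.pkl","wb"))
C=np.zeros((560,800,3),np.uint8);C[:400,:400]=cv2.resize(a["color"][172:272,220:320],(400,400));C[:,400:]=cv2.resize(b["color"][140:280,230:330],(400,560));cv2.imwrite("pics/c5.png",C)
E
```

```text
time_s: 12.7
eef_pos: [0.5303, -0.1807, 0.1898]
eef_rot: [-0.168, 0.898, 0.404, -0.037]
wrist_force: [-0.5, 0.3, -0.6]
opening: 0.569
grasp_force: 62.1
time_s: 13.95
eef_pos: [0.5192, -0.0405, 0.1009]
eef_rot: [-0.271, 0.654, 0.652, 0.27]
wrist_force: [0.3, -0.2, -0.2]
opening: 0.571
grasp_force: 62.2
[-0.68998731  0.48282921  1.69817133  0.57652299  1.53408394 -0.88288254] [ 0.51919781 -0.04049131  0.10089781] [-0.27088311  0.65436062  0.65240275  0.26982434] 62.16422781062647
```

View pics/c5.png

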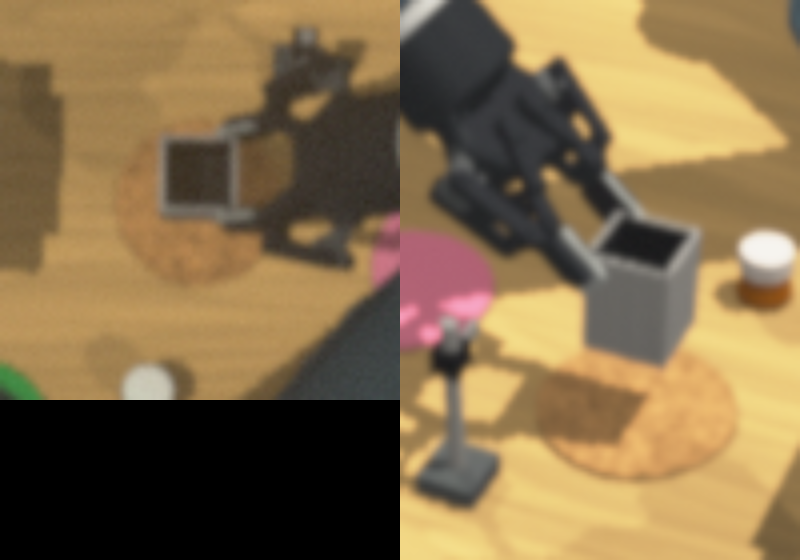

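The tin hangs upright, mouth up, over the cork mat. The mouth centre is at about top (269.2,215.2) and scene (291.5,199.5). I'll triangulate it for the final offset.

Run:
```python
from h import *
t,s=load("t1"),load("s1")
print(two(t,(269.2,215.2),s,(291.4,199.5)))
# bottom corner lowest scene crop (660,362), mouth front corner (665,268)
P,_=two(t,(269.2,215.2),s,(291.4,199.5))
for z in (.05,.06,.07): print(z,plane(s,[(230+260/4-.5,140+362/4-.5)],z))
for z in (.12,.13,.14): print(z,plane(s,[(230+265/4-.5,140+268/4-.5)],z), plane(t,[(269.2,215.2)],z))
```

```text
(array([ 0.51925017, -0.03315156,  0.13016454]), np.float64(0.006726271829544566))
0.05 [[ 0.52389522 -0.0181769   0.05      ]]
0.06 [[ 0.53480225 -0.01410048  0.06      ]]
0.07 [[ 0.54570928 -0.01002405  0.07      ]]
0.12 [[ 0.52566408 -0.01641098  0.12      ]] [[ 0.52198462 -0.03634369  0.12      ]]
0.13 [[ 0.53781683 -0.01188744  0.13      ]] [[ 0.52039178 -0.03632967  0.13      ]]
0.14 [[ 0.54996958 -0.00736389  0.14      ]] [[ 0.51879893 -0.03631565  0.14      ]]
```

```bash
python3 -m pendant '[[0,0,-0.06,0,0,0],[0,0,-0.06,0,0,0],[0,0,-0.05,0,0,0],[0,0,-0.05,0,0,0],[0,0,-0.03,0,0,0],[0,0,-0.02,0,0,0],[0,0,-0.01,0,0,0],[0,0,-0.01,0,0,0],[0,0,0,0,0,0],[0,0,0,0,0,0]]'
```

```text
time_s: 15.3
eef_pos: [0.5194, -0.0404, 0.0448]
eef_rot: [-0.271, 0.654, 0.653, 0.27]
wrist_force: [0.2, -0.0, -1.2]
opening: 0.567
grasp_force: 62.2
```

```bash
python3 -m pendant '[[0,0,-0.005,0,0,0],[0,0,0,0,0,0],[0,0,-0.005,0,0,0],[0,0,0,0,0,0],[0,0,-0.005,0,0,0],[0,0,0,0,0,0],[0,0,0,0,0,0],[0,0,0,0,0,0],[0,0,0,0,0,0],[0,0,0,0,0,0]]'
```

```text
time_s: 16.55
eef_pos: [0.5193, -0.0404, 0.0417]
eef_rot: [-0.271, 0.654, 0.653, 0.27]
wrist_force: [-0.0, 0.5, -0.7]
opening: 0.568
grasp_force: 62.2
```

Still no contact, so I'll continue down in small steps.

```bash
python3 -m pendant '[[0,0,-0.005,0,0,0],[0,0,0,0,0,0],[0,0,-0.005,0,0,0],[0,0,0,0,0,0],[0,0,0,0,0,0],[0,0,0,0,0,0],[0,0,0,0,0,0],[0,0,0,0,0,0],[0,0,0,0,0,0],[0,0,0,0,0,0]]'
```

```text
time_s: 17.8
eef_pos: [0.5194, -0.0405, 0.0413]
eef_rot: [-0.271, 0.654, 0.653, 0.271]
wrist_force: [-2.7, -2.7, 10.7]
opening: 0.565
grasp_force: 62.8
```

```bash
python3 -m pendant '[[0,0,-0.005,0,0,0],[0,0,0,0,0,0],[0,0,-0.005,0,0,0],[0,0,0,0,0,0],[0,0,0,0,0,0],[0,0,0,0,0,0],[0,0,0,0,0,0],[0,0,0,0,0,0],[0,0,0,0,0,0],[0,0,0,0,0,0]]'
```

```text
time_s: 19.05
eef_pos: [0.5196, -0.0406, 0.0412]
eef_rot: [-0.272, 0.653, 0.653, 0.271]
wrist_force: [-5.5, -4.3, 22.9]
opening: 0.57
grasp_force: 63.4
```

```bash
python3 -m pendant '[[0,0,0.005,0,0,0],[0,0,0.005,0,0,0],[0,0,0.004,0,0,0],[0,0,0,0,0,0],[0,0,0,0,0,0],[0,0,0,0,0,0],[0,0,0,0,0,0],[0,0,0,0,0,0],[0,0,0,0,0,0],[0,0,0,0,0,0]]'
python3 -m pendant '[[0,0,0,0,0,0],[0,0,0,0,0,0],[0,0,0,0,0,0],[0,0,0,0,0,0],[0,0,0,0,0,0],[0,-0.05,0.05,0,0,0],[0,-0.05,0.05,0,0,0],[0,-0.05,0.05,0,0,0],[0,-0.07,0.07,0,0,0],[0,-0.1,0.1,0,0,0]]' 1
python3 - <<'E'
from bench import ctrl,camera
from h import *
a,b=camera("top"),camera("scene")
pickle.dump(b,open("s2.pkl","wb"));pickle.dump(a,open("t2.pkl","wb"))
C=np.zeros((560,800,3),np.uint8);C[:400,:400]=cv2.resize(a["color"][172:272,220:320],(400,400));C[:,400:]=cv2.resize(b["color"][140:280,230:330],(400,560));cv2.imwrite("pics/c6.png",C)
E
```

```text
time_s: 20.3
eef_pos: [0.5194, -0.0405, 0.0414]
eef_rot: [-0.271, 0.654, 0.653, 0.271]
wrist_force: [-1.8, -2.3, 7.7]
opening: 0.569
grasp_force: 62.6
time_s: 21.55
eef_pos: [0.5195, -0.1053, 0.1056]
eef_rot: [-0.27, 0.654, 0.653, 0.27]
wrist_force: [1.2, -0.3, -0.5]
opening: 0.997
grasp_force: 0.0
```

View pics/c6.png

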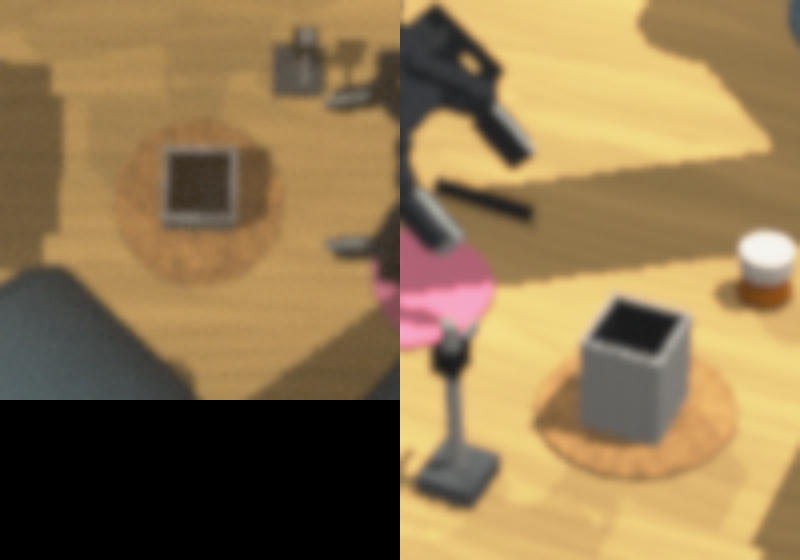

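The tin stands upright on the cork and is released: its mouth is at top crop (200,185), inside the mat circle centred at (200,202). Next I'll straighten the tool and move over the grip block.

```bash
python3 -m pendant '[[-0.1,0,0.02,0,0,0],[0,0,0.25,0,0,0],[0,0,0.25,0,0,0],[0,0,0,-0.1,0,0],[0,0,0,-0.1,0,0],[0,0,0,-0.1,0,0],[0,0,0,-0.1,0,0],[0,0,0,-0.1,0,0],[0,0.15,0,0,0,0],[0,0.15,0,0,0,0]]'
python3 -m pendant '[[0.014,0.2,0,0,0,0.0988],[0.014,0.2,0,0,0,0.0988],[0.014,0.2,0,0,0,0.0988],[0.014,0.2,0,0,0,0.0988],[0.014,0.2,0,0,0,0.0988],[0.014,0.2,0,0,0,0.0988],[0.014,0.2,0,0,0,0.0988],[0.014,0.2,0,0,0,0.0988],[0.014,0.2,0,0,0,0.0988],[0.014,0.2,0,0,0,0.0988]]'
python3 - <<'E'
from bench import ctrl
from h import *
o=ctrl.get_obs();print(o['q'],R.from_quat(np.roll(o['eef_rot'],-1)).as_matrix().round(3))
t,s=load("t2"),load("s2")
print("tin",plane(t,[(269.5,217.75)],.068)*1000)
t=load("top")
print("block top edges",plane(t,[(113,210),(121,210),(118,202),(118,219)],.132)*1000, plane(t,[(124,210)],.098)*1000)
E
```

```text
time_s: 22.9
eef_pos: [0.4991, -0.0427, 0.2085]
eef_rot: [0.0, 0.708, 0.707, 0.0]
wrist_force: [0.9, 0.0, -0.4]
opening: 0.998
grasp_force: 0.0
time_s: 24.15
eef_pos: [0.5269, 0.3573, 0.2082]
eef_rot: [0.0, 0.008, 1.0, 0.0]
wrist_force: [-0.7, -0.4, -0.2]
opening: 1.001
grasp_force: 0.0
[ 4.09605733e-01  3.22518205e-01  1.45178548e+00  2.72973820e-04
  1.36702887e+00 -1.14568913e+00] [[-1.     0.016  0.   ]
 [ 0.016  1.     0.   ]
 [-0.     0.    -1.   ]]
tin [[523.24722821 -37.32693527  68.        ]]
block top edges [[528.27940524 362.30179536 132.        ]
 [528.5499285  342.22258531 132.        ]
 [549.22299282 351.27414132 132.        ]
 [505.23656793 348.05234211 132.        ]] [[534.32540043 345.79965087  98.        ]]
```

```bash
python3 -m pendant '[[0.005,-0.01,-0.1,0,0,0],[0,0,-0.1,0,0,0],[0,0,-0.1,0,0,0],[0,0,-0.08,0,0,0],[0,0,-0.05,0,0,0],[0,0,-0.05,0,0,0],[0,0,0,0,0,0],[0,0,0,0,0,0],[0,0,0,0,0,0],[0,0,0,0,0,0]]'
python3 -m pendant '[[0,0,0,0,0,0],[0,0,0,0,0,0],[0,0,0,0,0,0],[0,0,0,0,0,0],[0,0,0,0,0,0],[0,0,0,0,0,0],[0,0,0,0,0,0],[0,0,0,0,0,0],[0,0,0,0,0,0],[0,0,0,0,0,0]]' -1
python3 - <<'E'
from bench import camera,ctrl
from h import *
a,b=camera("top"),camera("scene")
pickle.dump(b,open("s3.pkl","wb"));pickle.dump(a,open("t3.pkl","wb"));print(ctrl.get_obs()['torque'],ctrl.get_obs()['eef_pos'])
C=np.zeros((600,800,3),np.uint8);C[:300,:]=cv2.resize(a["color"][165:255,80:320],(800,300));C[300:,:400]=cv2.resize(b["color"][170:320,300:500],(400,300));cv2.imwrite("pics/c7.png",C)
E
```

```text
time_s: 25.4
eef_pos: [0.5285, 0.3538, 0.113]
eef_rot: [0.001, 0.011, 1.0, 0.0]
wrist_force: [0.9, -0.2, -0.5]
opening: 1.0
grasp_force: 0.0
time_s: 26.65
eef_pos: [0.5286, 0.3539, 0.113]
eef_rot: [0.001, 0.011, 1.0, 0.0]
wrist_force: [-0.6, 2.9, 4.1]
opening: 0.252
grasp_force: 59.5
[ 0.45385515 -0.03034364  0.14130685] [0.52862589 0.35392681 0.11298623]
```

View pics/c7.png

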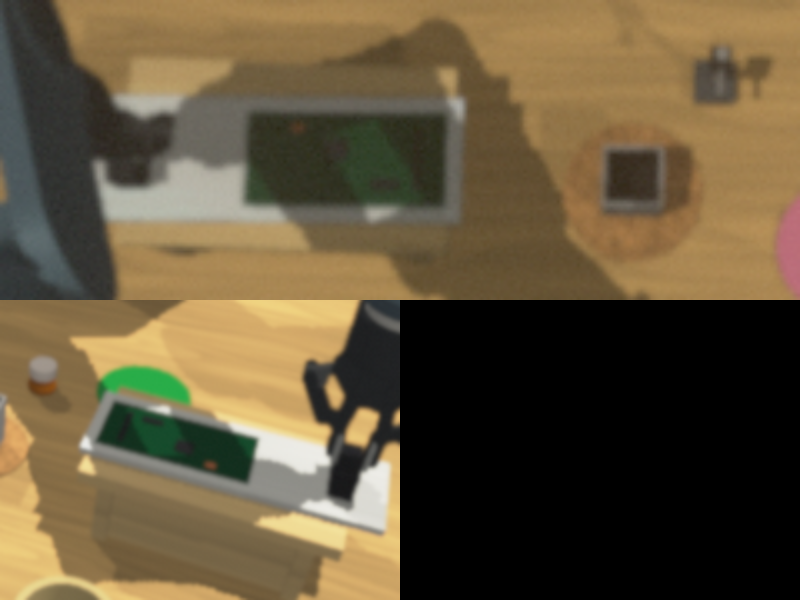

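The grip block is held (opening 0.25). The leading edge is at top crop x≈463, and the tin and mat are undisturbed. I'll measure the distance to go.

```bash
cat > edge.py <<'E'
from h import *
def edge(name,c0,c1,rows,kind=-1):
    t=load(name); im=cv2.GaussianBlur(t["color"],(3,3),0).astype(float); V=im[...,0]  # blue: metal vs wood
    P=[]
    for r in rows:
        d=np.gradient(V[r,c0:c1])*kind; i=int(np.argmax(d[1:-1]))+1
        den=d[i-1]-2*d[i]+d[i+1]; P.append((c0+i+(np.clip(.5*(d[i-1]-d[i+1])/den,-1,1) if den else 0),r))
    W=plane(t,P,.098)[:,:2]*1000; k=np.polyfit(W[:,0],W[:,1],1); r=W[:,1]-np.polyval(k,W[:,0])
    m=np.abs(r)<2.5*np.median(np.abs(r))+.2; k=np.polyfit(W[m,0],W[m,1],1)
    print(name,"edge y at x=528:",np.polyval(k,528).round(1),"slope deg",np.degrees(k[0]).round(2),"n",m.sum(),len(P))
def side(name,cols,r0,r1,kind):
    t=load(name); V=cv2.GaussianBlur(t["color"],(3,3),0).astype(float)[...,0];P=[]
    for c in cols:
        d=np.gradient(V[r0:r1,c])*kind;i=int(np.argmax(d[1:-1]))+1;den=d[i-1]-2*d[i]+d[i+1];P.append((c,r0+i+(np.clip(.5*(d[i-1]-d[i+1])/den,-1,1) if den else 0)))
    W=plane(t,P,.098)[:,:2]*1000;k=np.polyfit(W[:,1],W[:,0],1);print(name,"side x at mean y",W[:,0].mean().round(1),W[:,1].mean().round(0),"yaw deg",-np.degrees(k[0]).round(2))
E
python3 - <<'E'
from edge import *
edge("top",212,224,range(198,230)); edge("t3",212,226,range(198,229))
side("t3",range(155,212),189,199,1);side("t3",range(155,212),226,237,-1)
side("top",range(155,212),189,199,1);side("top",range(155,212),226,237,-1)
E
```

```text
top edge y at x=528: 100.0 slope deg 0.54 n 32 32
t3 edge y at x=528: 98.3 slope deg -0.61 n 29 31
t3 side x at mean y 580.2 194.0 yaw deg 0.33
t3 side x at mean y 480.1 189.0 yaw deg 0.74
top side x at mean y 580.8 194.0 yaw deg 0.28
top side x at mean y 480.2 189.0 yaw deg 0.91
```

```bash
python3 -m pendant '[[0,-0.03,0,0,0,0],[-0.001,-0.05,0,0,0,0],[-0.001,-0.05,0,0,0,0],[-0.001,-0.05,0,0,0,0],[-0.001,-0.05,0,0,0,0],[-0.001,-0.05,0,0,0,0],[-0.001,-0.05,0,0,0,0],[-0.001,-0.05,0,0,0,0],[-0.001,-0.05,0,0,0,0],[-0.001,-0.05,0,0,0,0]]'
python3 -m pendant '[[-0.001,-0.05,0,0,0,0],[-0.001,-0.05,0,0,0,0],[-0.001,-0.05,0,0,0,0],[-0.001,-0.05,0,0,0,0],[-0.001,-0.05,0,0,0,0],[-0.001,-0.05,0,0,0,0],[-0.001,-0.05,0,0,0,0],[-0.001,-0.05,0,0,0,0],[-0.001,-0.05,0,0,0,0],[0,-0.02,0,0,0,0]]'
python3 - <<'E'
from bench import camera,ctrl
from h import *
a,b=camera("top"),camera("scene")
pickle.dump(b,open("s4.pkl","wb"));pickle.dump(a,open("t4.pkl","wb"));o=ctrl.get_obs();print(o['torque'],o['eef_pos'])
C=np.zeros((600,800,3),np.uint8);C[:300,:]=cv2.resize(a["color"][165:255,120:360],(800,300));C[300:,:400]=cv2.resize(b["color"][150:300,220:420],(400,300));C[300:,400:]=cv2.resize(a["color"][170:230,270:330],(400,300));cv2.imwrite("pics/c8.png",C)
E
```

```text
time_s: 28.0
eef_pos: [0.5267, 0.2585, 0.113]
eef_rot: [0.001, 0.011, 1.0, 0.001]
wrist_force: [0.0, 6.5, 5.2]
opening: 0.252
grasp_force: 59.4
time_s: 29.25
eef_pos: [0.5249, 0.1645, 0.113]
eef_rot: [0.001, 0.011, 1.0, 0.001]
wrist_force: [-0.3, 7.5, 6.6]
opening: 0.253
grasp_force: 59.6
[ 0.90060612 -0.05649823  0.00774718] [0.52489863 0.16418708 0.11299116]
```

View pics/c8.png

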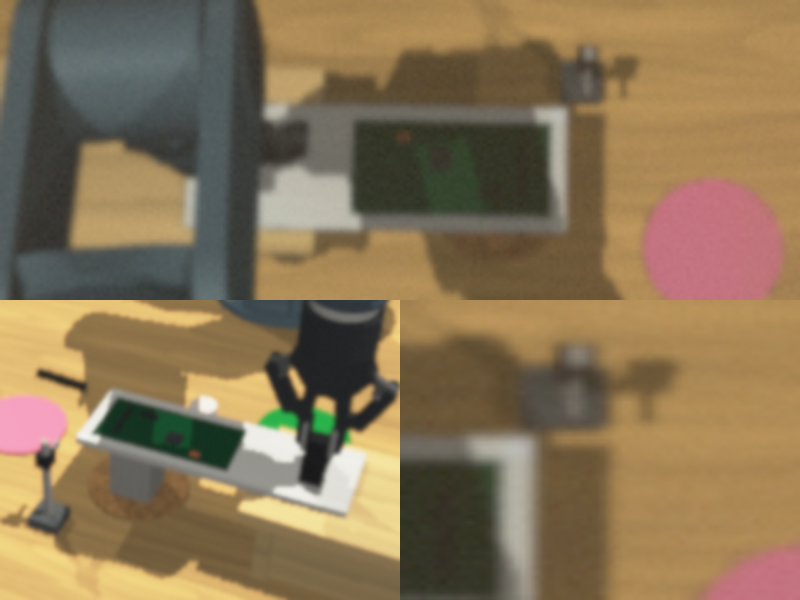

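The carrier is level over the tin. Its edge is at top px ≈290.0 and the pointer streak is at ≈295.7.

Run:
```python
from edge import *
edge("t4",284,296,range(201,230))
side("t4",range(230,286),189,202,1);side("t4",range(230,286),226,240,-1)
for n in("top","t4"):
    V=load(n)["color"].astype(float).sum(2)
    for r in(188,189,190,191,192,193): 
        p=V[r,289:302]; p=p-p.min(); print(n,r,V[r,289:302].astype(int))
t=load("t4");s=load("s4")
print(plane(t,[(295.2,191),(295.7,191)],.094)*1000,plane(s,[(248.5,220)],.094)*1000)
# scene: carrier leading far(top) corners
```

```text
t4 edge y at x=528: -91.0 slope deg 0.79 n 29 29
t4 side x at mean y 576.3 -4.0 yaw deg -0.13
t4 side x at mean y 474.7 -6.0 yaw deg -0.6
top 188 [221 212 215 211 222 234 271 265 225 195 195 208 232]
top 189 [223 221 212 215 221 237 272 275 242 206 212 216 250]
top 190 [217 213 214 218 216 241 274 285 247 231 221 228 272]
top 191 [220 212 222 216 222 234 271 287 259 212 215 224 270]
top 192 [216 216 225 214 221 238 269 270 238 224 229 226 275]
top 193 [229 211 218 219 217 237 239 248 227 209 213 228 260]
t4 188 [226 233 231 237 237 266 299 303 256 209 219 231 266]
t4 189 [221 234 234 227 244 258 297 303 262 232 238 241 283]
t4 190 [230 235 234 236 237 265 311 310 283 241 237 256 302]
t4 191 [224 233 240 245 242 260 303 318 279 246 235 247 298]
t4 192 [211 225 246 244 253 258 302 309 269 248 246 252 305]
t4 193 [210 226 233 246 242 245 271 276 265 242 245 251 303]
[[ 593.14705702 -105.61718919   94.        ]
 [ 593.16686397 -106.9673423    94.        ]] [[ 580.95386326 -105.72348154   94.        ]]
```

```bash
python3 -m pendant '[[0,-0.02,0,0,0,0],[0,-0.02,0,0,0,0],[0,-0.02,0,0,0,0],[0,-0.011,0,0,0,0],[0,0,0,0,0,0],[0,0,0,0,0,0],[0,0,0,0,0,0],[0,0,0,0,0,0],[0,0,0,0,0,0],[0,0,0,0,0,0]]'
python3 - <<'E'
from bench import camera,ctrl
from edge import *
a,b=camera("top"),camera("scene")
pickle.dump(b,open("s5.pkl","wb"));pickle.dump(a,open("t5.pkl","wb"));o=ctrl.get_obs();print(o['torque'],o['eef_pos'],o['dq'])
edge("t5",289,301,range(203,230))
side("t5",range(230,290),189,202,1);side("t5",range(230,290),226,240,-1)
C=np.zeros((600,800,3),np.uint8);C[:,:400]=cv2.resize(a["color"][175:235,275:315],(400,600));C[:300,400:]=cv2.resize(b["color"][180:255,220:320],(400,300));C[300:,400:]=cv2.resize(b["color"][130:280,220:420],(400,300));cv2.imwrite("pics/c9.png",C)
E
```

```text
time_s: 30.6
eef_pos: [0.525, 0.1507, 0.1132]
eef_rot: [0.001, 0.011, 1.0, 0.001]
wrist_force: [0.3, 6.2, 7.0]
opening: 0.255
grasp_force: 59.7
[ 1.31314096 -0.03179824  0.0330956 ] [0.52503621 0.15066756 0.11321895] [ 0.00142369  0.00070722 -0.00037225  0.00038143 -0.00104401  0.00025521]
t5 edge y at x=528: -104.9 slope deg 0.6 n 27 27
t5 side x at mean y 576.3 -10.0 yaw deg -0.04
t5 side x at mean y 474.6 -12.0 yaw deg -0.32
```

View pics/c9.png

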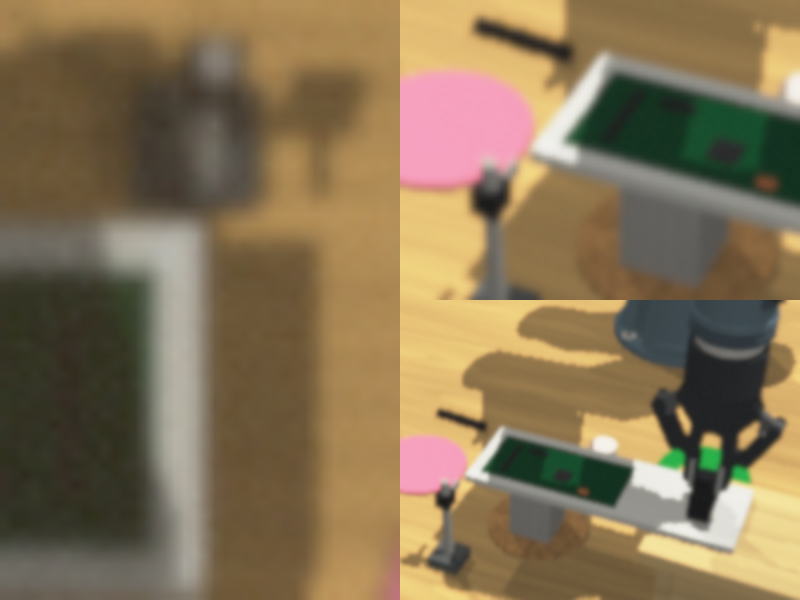

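The edge (crop x≈207) lines up with the pointer (x≈211) to within about 1 mm. The carrier is level and held clear of the tin, so I'm handing in.

```bash
python3 -c "
from bench import ctrl;print(ctrl.hand_in())"
```

```text
the job is handed in; nothing more can be done
None
```

I handed the job in at about 31 s; no verdict came back. The tin stands upright and released about 3 mm from the mat's centre, and the arm holds the carrier level and square, its leading edge within about 1 mm of the pointer by the top camera.

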